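# Release the cam, push the follower slide home and lock it

## Robot

A 6-joint arm with a two-finger parallel gripper is mounted at the origin on a cart in front of the work surface, level with it; the furniture and walls round the work are solid. World frame = base frame: x ahead of the robot, y to its left, z up, the work surface at z = 0. Lengths are in mm, angles in rad, forces in N, time in s.
With the tool pointing down it reaches from about 350 to 875 mm from the base axis. Payload 4.2 kg.
Tool frame: the origin (TCP) lies midway between the tips of the shut fingers; the grasp point (between the pads) lies 19 mm behind it; z points along the fingers, y is the line along which they close (so a half turn about z gives the same grasp; the last joint's range is limited). The gripper opens to 85 mm and grips with 20 to 120 N. Pads are 22 mm wide; open, the fingers measure 114 mm over their backs; the gripper's body (76 mm by 85 mm) begins 54 mm behind the grasp point. The pads swing forward as they close: fully open they stand 13 mm farther back than shut.
Start: joints at [-1.012, 0.385, 0.008, 0, -1.194, -0.259], TCP at [184.596, -597.096, 208.012] pointing down, gripper open.
Joint ranges: [-3.14, 3.14], [-1.21, 2.06], [-1.07, 1.41], [-3.16, 2.05], [-2.99, -0.16], [-3.1, 3.1]. Speed limits (rad/s): [2.79, 2.79, 3.14, 3.14, 3.14, 3.14].

## Interface

Orientations are given as a unit quaternion [x, y, z, w].
In Python, from bench import arm gives the robot as it stands. The module is installed in compiled form; this text tells all that it offers.
- The arm moves only by the shell command python3 -m handwheel 'ROWS' [OPENING]. ROWS is JSON, a list of rows, each an object of numbers: "x", "y", "z": the shift along the world's x, y, z each as a share of 20 cm, from -1 to 1; "ax", "ay", "az": the turn, a rotation vector about the world's x, y, z each as a share of 90 degrees, from -1 to 1. In form: [{"x": .., "y": .., "z": .., "ax": .., "ay": .., "az": ..}, ...]. A call has exactly 8 rows; each row shifts and turns the commanded pose from where the row before left it; what a row does not reach is not made up. A row lasts 1/10 s, in which the tool goes at most 50 mm and 8.59 degrees, less where a joint would pass 70% of its speed; a pose out of reach is approached as far as the arm can. A call with a number of a shift or a turn outside -1 to 1 is refused whole. A call with a gripper value outside its range is refused whole. OPENING is the opening, from -1 (shut) to 1 (fully open), set as the call begins (- or left out, the last holds). The fingers move at their own pace and stop on an object; the grip force is fixed at half the most. Time passes only in rows, so rows that do not move let the fingers close, or fill a call up. It gives the time, the measured TCP pose, the force, the opening and the grip force at its end, in the units of the state.
- arm.read_state(): the state, without advancing time (a new reading comes with each control period).
- arm.get_image(name): name is "scene" or "top" or "wrist"; returns the picture (400x640x3 uint8, red, green, blue); there is no depth.
- arm.camera_params(name): a dict with "K" (3x3 intrinsics, pixels), "k1" (the pictures are not rectified: a ray, as slopes to the right and down, at radius r is drawn at 1 + k1 r^2 times it, then the intrinsics apply), "position" and "orientation" of the camera in the world. Camera axes: x right, y down, z forward; pixel columns grow to the right and rows downward; lengths in mm; the calibration is good to about 2 mm. A picture is of the moment at which its call begins: read the wrist's pose just before it. camera_params takes no time and is no camera call; for the wrist camera it gives the pose at the moment of the call.
- arm.job_done(): hands the job in; it is judged then, once.
The state is a dict: "clock": time; "joints": joint angles; "joint_vel": joint speeds; "joint_efforts": joint torques, N m; "position": TCP position; "ee_rot": TCP orientation; "contact_force": force on the tool from outside, world axes, zero at the start; "wrist_torque": the same for the moment, N m; "gripper_width": finger opening in mm; "grasp_force": force on a finger pad.
Only numpy, scipy, OpenCV 4.12 (cv2) and the standard library are available. Lean on these libraries where they do the work, as an engineer would, in place of code of your own. Each camera call takes 0.05 s, during which the arm holds its last target. There are 200 camera calls.

## Task

Set the locating slide of the grey fixture on the bench: first push the cam's handle post round until the cam's low point faces the slide and the handle points forward along it, then push the slide by its upright plate fully home into the receiver, and last push the handle back all the way out sideways, so that the cam's lobe stands locked behind the slide's lug. Do not push the slide on while the cam is still in its way. Nothing needs to be gripped, and the loose things round the fixture stay where they are, neither lifted nor shoved.

Things in the scene. Friction and masses are not known exactly. Their poses are not given: they have to be found in the camera images.
- fixture: The fixed fixture: a grey base block 40 mm tall. Origin on the table top, on the slide's centre line; +x is the slide's forward direction (towards the receiver block), +y the side on which the cam sits. The base covers x -60 to 85, y -38 to 86 mm. Receiver block: a dark bridge at x 58 to 82, y -34 to 34, top at z 72 mm.
- slide (a joint): Travel of the steel follower slide along the fixture's +x, in m: 0 = fully back, 0.070 = fully home (a hard stop, its nose inside the receiver). It starts 0 to 10 mm. It stays where it is left; about 3 N of friction. Its bar is 40 mm wide, top at z 70 mm; its lug sticks out to y = 33 mm on the cam's side.
- push_face (a point): The centre line of the rear (robot-side) face of the slide's upright push plate, 100 mm above the table; the plate is 52 mm wide (fixture y), 8 mm thick, and reaches from z 42 to 125 mm. It is pushed along the fixture's +x. Site axes as the fixture's.
- lug (a point): The centre of the top of the slide's lug (14 mm long in x, z 57 to 70 mm); it moves with the slide.
- cam (a joint): Angle of the cam plate about its vertical pivot, rad, growing clockwise seen from above. 0 = high point: lobe across the slide's path, handle out sideways (fixture +y), at a stop. 1.57 = low point: lobe back along -x, handle along +x; stop at 1.70. The lug passes only above 1.0. It starts at 0 to 0.4 and stays where left; about 5 N at the post turns it.
- cam_pivot (a point): The cam's pivot axis, fixed on the fixture at x 10, y 60 mm, z = 70 mm (top of the cam plate). The cam plate is pear-shaped: 20 mm radius round the pivot, with a round-nosed lobe reaching 40 mm from it; z 58 to 70 mm.
- cam_post (a point): A point on the axis of the upright handle post, 100 mm above the table. The post is 14 mm in diameter and stands 55 mm from the pivot, from the top of the handle arm (z 78 mm, arm 16 mm wide) up to z 128 mm, with a black cap of 18 mm diameter above z 119 mm. The arm points directly away from the lobe.
- cam_lobe (a point): The tip of the cam's lobe, 40 mm from the pivot, at z = 70 mm.
- offcut_round: Loose bystander: upright grey steel bar end, 31 mm diameter, 35 mm tall. Origin at the centre of its underside. Stands on the table; to be left alone.
- nut_tin: Loose bystander: small open round tin holding nuts, 71 mm diameter, 38 mm tall, near the front edge of the table. Origin at the centre of its underside. Stands on the table; to be left alone.
- magnet_arrow: Loose bystander: arrow-shaped red welding magnet lying flat, 59 x 84 x 17 mm. Origin at the centre of its underside. Stands on the table; to be left alone.
- hex_nut_1: Loose bystander: plain hexagon nut, 19 x 22 x 10 mm. Origin at the centre of its underside. Stands on the table; to be left alone.
- spanner_13: Loose bystander: small double-ended spanner lying flat, 30 x 167 x 7 mm. Origin at the centre of its underside. Stands on the table; to be left alone.
- cup_6: Loose bystander: pink ceramic torch nozzle standing upright, 18 mm diameter, 30 mm tall. Origin at the centre of its underside. Stands on the table; to be left alone.

How it is judged (in metres and radians):
On the way, in this order (a step that is already met when the one before it is completed fails the run):
1. the cam is turned to its low point (1.3 rad or more) while the slide is still back (under 18 mm) (value of joint cam above 1.3 rad and value of joint slide below 0.018 m), for 0.2 s.
2. the slide is pushed home (66 mm or more) with the cam clear (over 1.0 rad) (value of joint slide above 0.066 m and value of joint cam above 1 rad), for 0.2 s.
At the end, for the whole second after the job is handed in: The slide is home (joint at least 66 of 70 mm), the cam is back at its high point (joint under 0.2 rad) and at rest, so its lobe stands behind the lug, and every loose thing is within 20 mm of where it stood (value of joint slide above 0.066 m and value of joint cam below 0.2 rad and velocity of joint cam between -0.05 and 0.05 rad/s and distance of each of offcut_round, nut_tin, magnet_arrow, hex_nut_1, spanner_13, cup_6 from where it was at the start of the episode below 0.02 m); the robot touches nothing.
It fails at once if the slide is pushed on (beyond 18 mm) while the cam is still in its way (under 1.0 rad) (value of joint slide between 0.018 and 0.06 m and value of joint cam below 1 rad).
It fails at once if a loose thing is lifted or shoved away (20 mm or more) (distance of any of offcut_round, nut_tin, magnet_arrow, hex_nut_1, spanner_13, cup_6 from where it was at the start of the episode above 0.02 m).
It also fails if it takes over 64 s, if anything falls off the work surface, if the arm or the gripper's body presses on something with over 40 N, if the wrist force passes 120 N, or if a joint passes its speed limit or range.

## Working session

There is one attempt and no reset: what is moved stays moved. The work goes in short steps, Python scripts to look and compute and a shell command to move; the robot and the scene stay as the last step left them, time stands still between calls to the robot, and variables do not carry over. Pictures are saved under pics/ and viewed, at most 10 in all, crops included, and the job is handed in when it is done.

```bash
mkdir -p pics
cat > h.py <<'E'
import numpy as np, cv2
from scipy.spatial.transform import Rotation as R
from bench import arm
def cam(n):
    p=arm.camera_params(n); return p
def _R(p):
    o=np.array(p["orientation"],float)
    return o if o.shape==(3,3) else R.from_quat(o).as_matrix()
def ray(p,u,v):
    K=np.array(p["K"]); d=np.array([(u-K[0,2])/K[0,0],(v-K[1,2])/K[1,1]]); s=d.copy()
    for _ in range(20): s=d/(1+p["k1"]*(s@s))
    return np.array(p["position"],float),_R(p)@np.array([s[0],s[1],1])
def at_z(p,u,v,z):
    o,d=ray(p,u,v); return o+d*(z-o[2])/d[2]
def proj(p,X):
    c=_R(p).T@(np.array(X,float)-np.array(p["position"])); s=c[:2]/c[2]; s=s*(1+p["k1"]*(s@s)); K=np.array(p["K"])
    return np.array([K[0,0]*s[0]+K[0,2],K[1,1]*s[1]+K[1,2]])
def save(n,f):
    im=arm.get_image(n); cv2.imwrite(f,im[:,:,::-1]); return im
E
python3 - <<'E'
from h import *
for n in("top","scene"): save(n,f"pics/{n}0.png"); print(arm.camera_params(n))
s=arm.read_state();print(s["clock"],s["ee_rot"],s["position"],s["gripper_width"])
E
```

```text
{'K': array([[394.61656878,   0.        , 314.12860476],
       [  0.        , 394.61656878, 199.3074487 ],
       [  0.        ,   0.        ,   1.        ]]), 'k1': -0.02666300560386952, 'position': array([ 480.24932826, -148.78244168,  945.06828144]), 'orientation': array([-0.69664338,  0.71473498, -0.02909765,  0.05472872])}
{'K': array([[442.87182222,   0.        , 322.53540478],
       [  0.        , 442.87182222, 207.67597247],
       [  0.        ,   0.        ,   1.        ]]), 'k1': -0.0813669989588995, 'position': array([275.82896126, 538.31467252, 520.84594904]), 'orientation': array([-0.17743347,  0.85259686, -0.47884052,  0.11094019])}
0.1 [-1.49270618e-01  9.88795899e-01  9.56141768e-04 -1.98098598e-04] [ 184.43912073 -596.58695733  207.02086936] 85.44237867540559
```

View pics/top0.png

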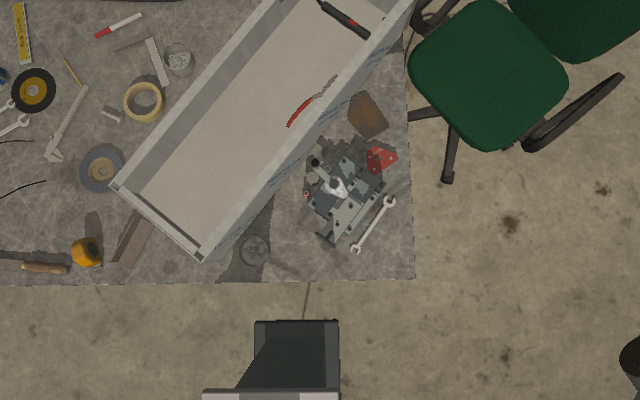

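View pics/scene0.png

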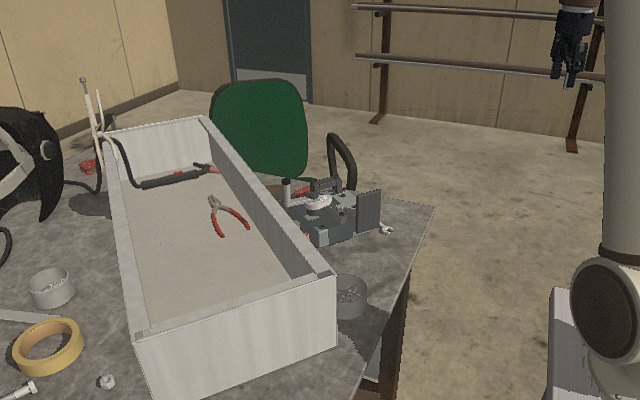

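The top view shows the fixture at about (343,195), with a tall open tray up against its left side. The cam post cap is at about (315,162), the spanner is on the right and the red magnet is behind. I'll enlarge this area.

Run:
```python
import cv2
im=cv2.imread("pics/top0.png")[125:275,225:425]
cv2.imwrite("pics/c0.png",cv2.resize(im,None,fx=4,fy=4,interpolation=cv2.INTER_CUBIC))
im=cv2.imread("pics/scene0.png")[160:320,255:455]
cv2.imwrite("pics/c1.png",cv2.resize(im,None,fx=3.75,fy=3.75,interpolation=cv2.INTER_CUBIC))
```

```text
(no output)
```

View pics/c0.png

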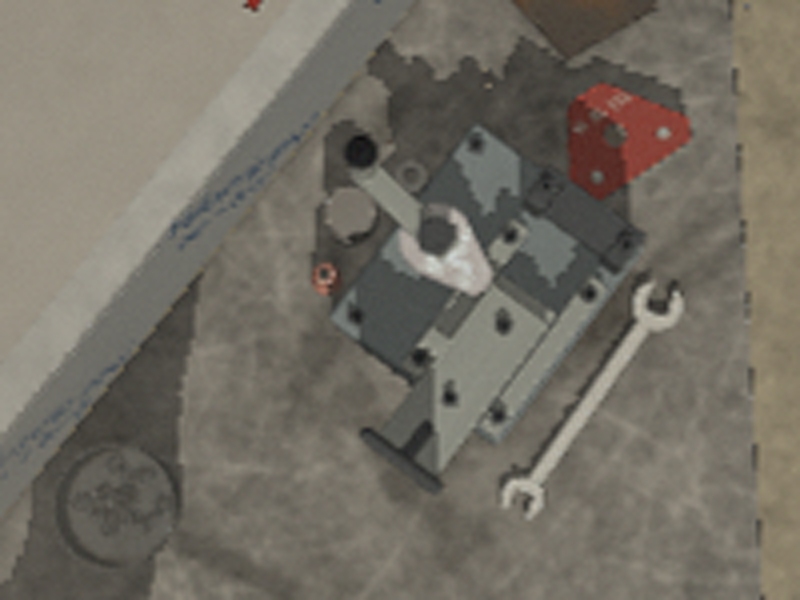

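View pics/c1.png

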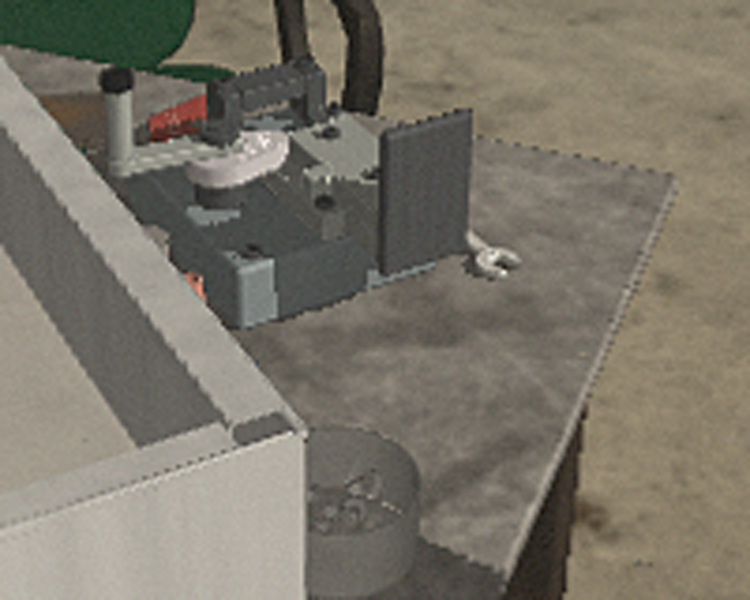

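The crops give clear features: base corners at about (330,315), (480,123) and (490,441), the post cap at (361,151), the cam pivot at (437,232), and the plate's top edge from (362,430) to (440,490). I'll fit the fixture pose to these, including the slide and cam joints.

```bash
cat > fit.py <<'E'
from h import *
from scipy.optimize import least_squares
p=arm.camera_params("top")
c=lambda x,y:(225+(x-1.5)/4,125+(y-1.5)/4)
def W(q,X): 
    a=q[2]; return np.array([q[0]+np.cos(a)*X[0]-np.sin(a)*X[1], q[1]+np.sin(a)*X[0]+np.cos(a)*X[1], X[2]])
def model(q):
    d,th=q[3],q[4]
    post=(10+55*np.sin(th),60+55*np.cos(th),128)
    pts=[(-60,86,40),(85,86,40),(-60,-38,40),(10,60,72),post]
    return [W(q,P) for P in pts]
obs=[c(330,315),c(480,123),c(490,441),c(437,232),c(361,151)]
if __name__=="__main__":
    f=lambda q:np.concatenate([proj(p,X)-o for X,o in zip(model(q),obs)])
    r=least_squares(f,[500,-200,0.8,0,0.2],x_scale=[10,10,.1,1,.1])
    q=r.x; print(q.round(3)); print(r.fun.round(2))
    # plate top ends -> fixture frame
    def F(X): a=q[2]; e=X[:2]-q[:2]; return np.array([np.cos(a)*e[0]+np.sin(a)*e[1],-np.sin(a)*e[0]+np.cos(a)*e[1]])
    for nm,o,z in [("plateL",(362,430),125),("plateR",(440,490),125),("bridge fr R",(645,235),72),("bridge rearL",(530,190),72),("lobetip",(490,290),70),
      ("cup",(325,276),30),("offc",(350,214),35),("tin",(120,505),38),("nut",(411,175),10),("mag",(605,135),17)]:
        X=at_z(p,*c(*o),z); print(nm,X.round(0),F(X).round(1))
    for o in [(205,275),(410,10),(0,425)]:  # tray outer lower edge on table; upper edge
        X=at_z(p,*c(*o),0); print("tray base",X.round(0),F(X).round(0))
    ps=arm.camera_params("scene")
    for nm,X in [("post",W(q,(10+55*np.sin(q[4]),60+55*np.cos(q[4]),128))),("c-60,86",W(q,(-60,86,40)))]: 
        u=proj(ps,X); print(nm,u.round(1),"crop",((u-[255,160])*3.75).round(0))
E
python3 fit.py
```

```text
[ 5.72434e+02 -2.02572e+02 -7.00000e-01 -1.35610e+01  6.40000e-02]
[-1.16 -0.97  0.24 -1.23  1.13  1.19 -0.08  1.05 -0.14 -0.13]
plateL [ 510. -121.  125.] [-100.7   22.4]
plateR [ 478. -160.  125.] [-99.6 -28.3]
bridge fr R [ 616. -279.   72.] [ 82.5 -30.4]
bridge rearL [ 643. -216.   72.] [62.9 35.4]
lobetip [ 588. -192.   70.] [ 4.9 18.1]
cup [604. -98.  30.] [-43.5 100.3]
offc [ 639. -113.   35.] [ -6.3 111.2]
tin [473.  22.  38.] [-220.6  108.3]
nut [ 666. -150.   10.] [ 37.8 100.8]
mag [ 686. -266.   17.] [127.5  24.2]
tray base [610. -23.   0.] [-86. 162.]
tray base [ 772. -152.    0.] [120. 167.]
tray base [523. 102.   0.] [-234.  201.]
post [286.5 179.1] crop [118.  72.]
c-60,86 [317.4 232. ] crop [234. 270.]
```

Fit: the fixture is at (572,-203) with yaw -0.70, the cam is near 0.06–0.1, and the plate's rear face is at fixture x of about -100. I'll shut the gripper and fly to a point above and behind the post. The tray height can be checked in the same step.

```bash
python3 - <<'E'
from h import *
ps=arm.camera_params("scene");B=at_z(ps,336,347,0);print("tray corner",B.round())
for z in range(60,200,20): print(z,proj(ps,[B[0],B[1],z]).round(0),end=" ")
E
python3 -m handwheel '[{"x":0.16,"y":0.177,"az":0.045},{"x":0.16,"y":0.177,"az":0.045},{"x":0.16,"y":0.177,"az":0.045},{"x":0.16,"y":0.177,"az":0.045},{"x":0.16,"y":0.177,"az":0.045},{"x":0.16,"y":0.177,"az":0.045},{"x":0.16,"y":0.177,"az":0.045},{"x":0.16,"y":0.177,"az":0.045}]' -1
```

```text
tray corner [453. 117.   0.]
60 [336. 318.] 80 [336. 308.] 100 [336. 297.] 120 [336. 286.] 140 [336. 275.] 160 [336. 263.] 180 [336. 251.] invalid input at $[0]: expected keys x, y, z, ax, ay, az
```

```bash
python3 -m handwheel '[{"x":0.16,"y":0.177,"z":0,"ax":0,"ay":0,"az":0.045},{"x":0.16,"y":0.177,"z":0,"ax":0,"ay":0,"az":0.045},{"x":0.16,"y":0.177,"z":0,"ax":0,"ay":0,"az":0.045},{"x":0.16,"y":0.177,"z":0,"ax":0,"ay":0,"az":0.045},{"x":0.16,"y":0.177,"z":0,"ax":0,"ay":0,"az":0.045},{"x":0.16,"y":0.177,"z":0,"ax":0,"ay":0,"az":0.045},{"x":0.16,"y":0.177,"z":0,"ax":0,"ay":0,"az":0.045},{"x":0.16,"y":0.177,"z":0,"ax":0,"ay":0,"az":0.045}]' -1
```

```text
clock: 0.9
position: [441.3, -312.1, 207.8]
ee_rot: [-0.421, 0.907, 0.0, -0.0]
contact_force: [1.7, -1.0, -0.3]
gripper_width: -0.4
grasp_force: 0.0
```

```bash
python3 -m handwheel '[{"x":0.134,"y":0.15,"z":0,"ax":0,"ay":0,"az":0},{"x":0.134,"y":0.15,"z":0,"ax":0,"ay":0,"az":0},{"x":0.134,"y":0.15,"z":0,"ax":0,"ay":0,"az":0},{"x":0.134,"y":0.15,"z":0,"ax":0,"ay":0,"az":0},{"x":0.134,"y":0.15,"z":0,"ax":0,"ay":0,"az":0},{"x":0.134,"y":0.15,"z":0,"ax":0,"ay":0,"az":0},{"x":0.134,"y":0.15,"z":0,"ax":0,"ay":0,"az":0},{"x":0,"y":0,"z":0,"ax":0,"ay":0,"az":0}]'
cat > st.py <<'E'
from fit import *
q=np.array([572.434,-202.572,-.7,0,0])
def F(X): a=q[2]; e=np.array(X)[:2]-q[:2]; return np.array([np.cos(a)*e[0]+np.sin(a)*e[1],-np.sin(a)*e[0]+np.cos(a)*e[1]])
def show():
    s=arm.read_state(); y=R.from_quat(s["ee_rot"]).as_matrix()[:,1]; f=s["contact_force"]
    print("t",s["clock"],"fix",F(s["position"]).round(1),"z",round(s["position"][2],1),"yaw y",np.degrees(np.arctan2(y[1],y[0])).round(1),"Ffix",(F(np.array(f[:2])+q[:2])).round(1),round(f[2],1))
E
python3 -c "
from st import *
show(); save('wrist','pics/w0.png'); save('top','pics/t1.png')
p=arm.camera_params('wrist')
for n,X in [('post',(10+55*np.sin(.06),60+55*np.cos(.06),128)),('pivot',(10,60,72)),('plateL',(-100,26,125)),('plateR',(-100,-26,125)),('c',(-60,86,40)),('c2',(-60,-38,40))]: print(n,proj(p,W(q,X)).round(0))"
```

```text
clock: 1.7
position: [630.5, -100.4, 206.4]
ee_rot: [-0.421, 0.907, 0.0, -0.0]
contact_force: [-0.3, 1.0, -0.3]
gripper_width: 0.1
grasp_force: 0.0
t 1.7 fix [-21.4 115.5] z 206.4 yaw y 139.8 Ffix [-0.9  0.6] -0.3
post [275. 199.]
pivot [283. 129.]
plateL [413.  91.]
plateR [420.  17.]
c [349. 149.]
c2 [353.  26.]
```

View pics/w0.png

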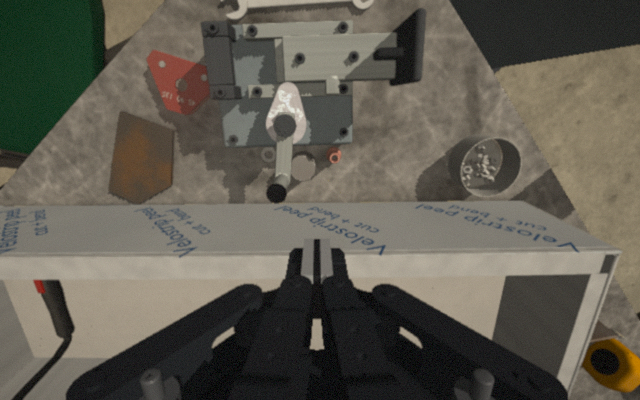

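The wrist view agrees with the fit to about 3 mm: cap at (277,193), predicted (275,199). The post has free space behind it. Descending to push height.

```bash
python3 -c "
from st import *
p=arm.camera_params('wrist')
print(F(at_z(p,300,205,0)),[F(at_z(p,300,253,z)).round() for z in (100,120,140,160)])"
python3 -m handwheel '[{"x":0,"y":0,"z":-0.14,"ax":0,"ay":0,"az":0},{"x":0,"y":0,"z":-0.14,"ax":0,"ay":0,"az":0},{"x":0,"y":0,"z":-0.14,"ax":0,"ay":0,"az":0},{"x":0,"y":0,"z":-0.14,"ax":0,"ay":0,"az":0},{"x":0,"y":0,"z":0,"ax":0,"ay":0,"az":0},{"x":0,"y":0,"z":0,"ax":0,"ay":0,"az":0},{"x":0,"y":0,"z":0,"ax":0,"ay":0,"az":0},{"x":0,"y":0,"z":0,"ax":0,"ay":0,"az":0}]'; python3 -c "
from st import *
show()"
```

```text
[ -1.17120401 166.49460946] [array([ -6., 183.]), array([ -7., 172.]), array([ -8., 161.]), array([-10., 150.])]
clock: 2.6
position: [629.2, -104.2, 98.1]
ee_rot: [-0.419, 0.908, -0.001, 0.002]
contact_force: [-0.8, -0.4, -0.7]
gripper_width: -0.1
grasp_force: 0.0
t 2.6 fix [-20.  111.9] z 98.1 yaw y 139.6 Ffix [-0.4 -0.8] -0.7
```

```bash
cat > arc.py <<'E'
from st import *
def arc(ths,d,px=None,lift=0):
    # d: signed offset along tangent (negative = behind, pushes th up)
    P=[]
    for t in ths: P.append(W(q,(10+55*np.sin(t)+d*np.cos(t),60+55*np.cos(t)-d*np.sin(t),0))[:2])
    s=arm.read_state()["position"][:2]
    P=np.array([s if px is None else px]+P); print((np.diff(P,axis=0)/200).round(3).tolist()); print("end",P[-1].round(1))
E
python3 -c "
from arc import *
arc(np.arange(0,1.61,.1),-21)"
```

```text
[[0.044, -0.017], [0.027, -0.011], [0.026, -0.014], [0.025, -0.016], [0.023, -0.019], [0.021, -0.021], [0.019, -0.023], [0.016, -0.025], [0.014, -0.026], [0.011, -0.027], [0.008, -0.028], [0.005, -0.029], [0.003, -0.029], [-0.0, -0.029], [-0.003, -0.029], [-0.006, -0.029], [-0.009, -0.028]]
end [ 673.7 -184.1]
```

```bash
python3 -m handwheel '[{"x":0.044,"y":-0.017,"z":0,"ax":0,"ay":0,"az":0},{"x":0.027,"y":-0.011,"z":0,"ax":0,"ay":0,"az":-0.064},{"x":0.026,"y":-0.014,"z":0,"ax":0,"ay":0,"az":-0.064},{"x":0.025,"y":-0.016,"z":0,"ax":0,"ay":0,"az":-0.064},{"x":0.023,"y":-0.019,"z":0,"ax":0,"ay":0,"az":-0.064},{"x":0.021,"y":-0.021,"z":0,"ax":0,"ay":0,"az":-0.064},{"x":0.019,"y":-0.023,"z":0,"ax":0,"ay":0,"az":-0.064},{"x":0,"y":0,"z":0,"ax":0,"ay":0,"az":0}]'; python3 -c "
from st import *
show(); save('wrist','pics/w1.png')"
```

```text
clock: 3.4
position: [665.5, -127.5, 96.9]
ee_rot: [-0.131, 0.991, 0.0, -0.0]
contact_force: [-2.3, 4.0, 2.8]
gripper_width: 0.0
grasp_force: 2.8
t 3.4 fix [ 22.8 117.4] z 96.9 yaw y 105.0 Ffix [-4.3  1.6] 2.8
```

View pics/w1.png

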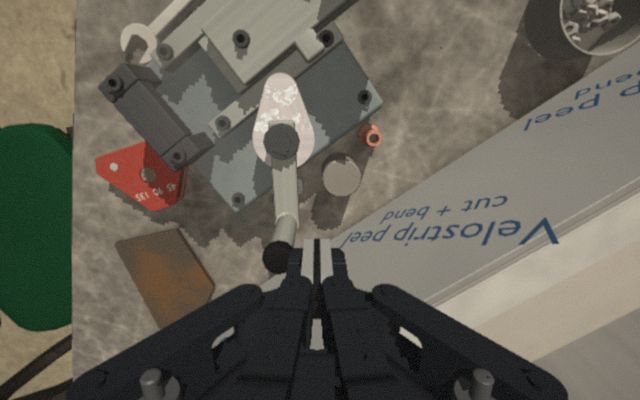

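The finger is pressing on the cap at (277,258), and the cam has turned to about 0.6. Continuing the arc.

```bash
python3 -m handwheel '[{"x":0.016,"y":-0.025,"z":0,"ax":0,"ay":0,"az":-0.064},{"x":0.014,"y":-0.026,"z":0,"ax":0,"ay":0,"az":-0.064},{"x":0.011,"y":-0.027,"z":0,"ax":0,"ay":0,"az":-0.064},{"x":0.008,"y":-0.028,"z":0,"ax":0,"ay":0,"az":-0.064},{"x":0.005,"y":-0.029,"z":0,"ax":0,"ay":0,"az":-0.064},{"x":0.003,"y":-0.029,"z":0,"ax":0,"ay":0,"az":-0.064},{"x":0,"y":-0.029,"z":0,"ax":0,"ay":0,"az":-0.064},{"x":-0.003,"y":-0.029,"z":0,"ax":0,"ay":0,"az":-0.064}]'
python3 -m handwheel '[{"x":-0.006,"y":-0.029,"z":0,"ax":0,"ay":0,"az":-0.064},{"x":-0.004,"y":-0.014,"z":0,"ax":0,"ay":0,"az":0},{"x":0,"y":0,"z":0,"ax":0,"ay":0,"az":0},{"x":0,"y":0,"z":0,"ax":0,"ay":0,"az":0},{"x":0,"y":0,"z":0,"ax":0,"ay":0,"az":0},{"x":0,"y":0,"z":0,"ax":0,"ay":0,"az":0},{"x":0,"y":0,"z":0,"ax":0,"ay":0,"az":0},{"x":0,"y":0,"z":0,"ax":0,"ay":0,"az":0}]' >/dev/null; python3 -c "
from st import *
show(); save('wrist','pics/w2.png')"
```

```text
clock: 4.25
position: [677.1, -170.9, 96.9]
ee_rot: [0.268, 0.963, 0.001, 0.001]
contact_force: [-1.1, 6.3, 3.3]
gripper_width: 0.0
grasp_force: 3.3
t 5.05 fix [64.1 83.5] z 96.9 yaw y 53.3 Ffix [-3.9  4.2] 2.7
```

View pics/w2.png

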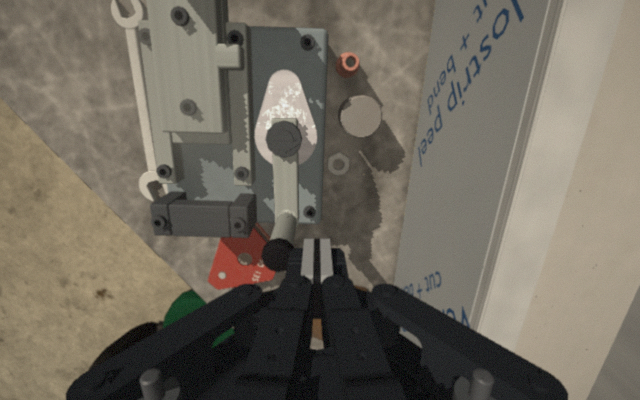

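The handle now lies along the slide, with the lobe pointing straight back, tip (287,72) against pivot (283,138). That puts the cam at about 1.5. Next I back off, lift, and go round behind the push plate.

```bash
python3 -m handwheel '[{"x":0.032,"y":0.038,"z":0,"ax":0,"ay":0,"az":0},{"x":0,"y":0,"z":0.19,"ax":0,"ay":0,"az":0},{"x":0,"y":0,"z":0.19,"ax":0,"ay":0,"az":0},{"x":0,"y":0,"z":0,"ax":0,"ay":0,"az":0},{"x":-0.175,"y":0.044,"z":0,"ax":0,"ay":0,"az":0},{"x":-0.175,"y":0.044,"z":0,"ax":0,"ay":0,"az":0},{"x":-0.175,"y":0.044,"z":0,"ax":0,"ay":0,"az":0},{"x":-0.175,"y":0.044,"z":0,"ax":0,"ay":0,"az":0}]'
python3 -m handwheel '[{"x":-0.175,"y":0.044,"z":0,"ax":0,"ay":0,"az":0},{"x":-0.175,"y":0.044,"z":0,"ax":0,"ay":0,"az":-0.04},{"x":0,"y":0,"z":0,"ax":0,"ay":0,"az":0},{"x":0,"y":0,"z":0,"ax":0,"ay":0,"az":0},{"x":0,"y":0,"z":0,"ax":0,"ay":0,"az":0},{"x":0,"y":0,"z":0,"ax":0,"ay":0,"az":0},{"x":0,"y":0,"z":0,"ax":0,"ay":0,"az":0},{"x":0,"y":0,"z":0,"ax":0,"ay":0,"az":0}]' >/dev/null; python3 -c "
from st import *
show()"
```

```text
clock: 5.9
position: [539.6, -138.2, 171.7]
ee_rot: [0.315, 0.949, -0.0, 0.0]
contact_force: [0.0, 0.3, -0.1]
gripper_width: 0.2
grasp_force: 0.0
t 6.7 fix [-130.4   -2.9] z 171.6 yaw y 49.6 Ffix [-0.5  0.9] -0.6
```

```bash
python3 -m handwheel '[{"x":0,"y":0,"z":-0.195,"ax":0,"ay":0,"az":0},{"x":0,"y":0,"z":-0.195,"ax":0,"ay":0,"az":0},{"x":0,"y":0,"z":0,"ax":0,"ay":0,"az":0},{"x":0,"y":0,"z":0,"ax":0,"ay":0,"az":0},{"x":0.031,"y":-0.026,"z":0,"ax":0,"ay":0,"az":0},{"x":0.031,"y":-0.026,"z":0,"ax":0,"ay":0,"az":0},{"x":0.031,"y":-0.026,"z":0,"ax":0,"ay":0,"az":0},{"x":0,"y":0,"z":0,"ax":0,"ay":0,"az":0}]';python3 -c "
from st import *
show()"
python3 -m handwheel '[{"x":0.031,"y":-0.026,"z":0,"ax":0,"ay":0,"az":0},{"x":0.031,"y":-0.026,"z":0,"ax":0,"ay":0,"az":0},{"x":0.031,"y":-0.026,"z":0,"ax":0,"ay":0,"az":0},{"x":0.031,"y":-0.026,"z":0,"ax":0,"ay":0,"az":0},{"x":0,"y":0,"z":0,"ax":0,"ay":0,"az":0},{"x":0,"y":0,"z":0,"ax":0,"ay":0,"az":0},{"x":0,"y":0,"z":0,"ax":0,"ay":0,"az":0},{"x":0,"y":0,"z":0,"ax":0,"ay":0,"az":0}]' >/dev/null;python3 -c "
from st import *
show();save('wrist','pics/w3.png')"
```

```text
clock: 7.5
position: [490.7, -137.0, 94.9]
ee_rot: [0.346, 0.938, 0.0, 0.001]
contact_force: [-0.3, -0.3, 0.6]
gripper_width: -0.6
grasp_force: 0.0
t 7.5 fix [-104.7   -2.5] z 94.9 yaw y 49.5 Ffix [-0.  -0.4] 0.6
t 8.3 fix [-74.1  -3.1] z 94.0 yaw y 49.6 Ffix [ 0. -1.] 0.7
```

View pics/w3.png

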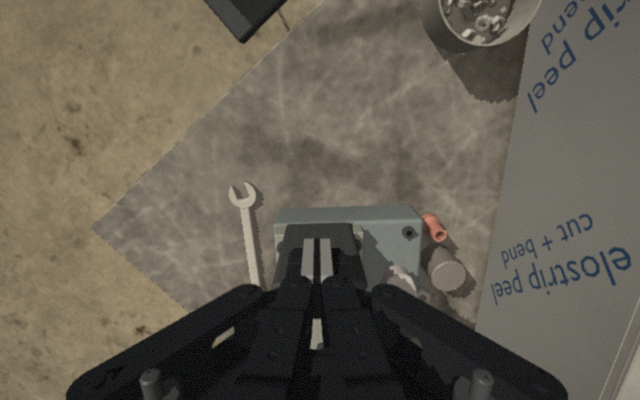

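The plate, at around (315,228), is just ahead of the fingers and has moved level with the base's rear edge. Pushing on to the stop, watching the force.

```bash
python3 -m handwheel '[{"x":0.031,"y":-0.026,"z":0,"ax":0,"ay":0,"az":0},{"x":0.031,"y":-0.026,"z":0,"ax":0,"ay":0,"az":0},{"x":0.02,"y":-0.017,"z":0,"ax":0,"ay":0,"az":0},{"x":0.01,"y":-0.008,"z":0,"ax":0,"ay":0,"az":0},{"x":0.01,"y":-0.008,"z":0,"ax":0,"ay":0,"az":0},{"x":0.01,"y":-0.008,"z":0,"ax":0,"ay":0,"az":0},{"x":0.01,"y":-0.008,"z":0,"ax":0,"ay":0,"az":0},{"x":0.01,"y":-0.008,"z":0,"ax":0,"ay":0,"az":0}]';python3 -c "
from st import *
show()"
```

```text
clock: 9.15
position: [533.8, -174.3, 93.8]
ee_rot: [0.346, 0.938, 0.001, -0.008]
contact_force: [-18.2, 27.9, 20.2]
gripper_width: 0.2
grasp_force: 16.1
t 9.15 fix [-47.8  -3.2] z 93.8 yaw y 49.5 Ffix [-31.9   9.6] 20.2
```

A 32 N reaction shows it is at the hard stop. I'll back off, lift, go above the spot beside the post, and look.

```bash
python3 -m handwheel '[{"x":0,"y":0,"z":0,"ax":0,"ay":0,"az":0},{"x":0,"y":0,"z":0,"ax":0,"ay":0,"az":0},{"x":-0.06,"y":0.05,"z":0,"ax":0,"ay":0,"az":0},{"x":0,"y":0,"z":0,"ax":0,"ay":0,"az":0},{"x":0,"y":0,"z":0.195,"ax":0,"ay":0,"az":0},{"x":0,"y":0,"z":0.195,"ax":0,"ay":0,"az":0},{"x":0,"y":0,"z":0,"ax":0,"ay":0,"az":0},{"x":0,"y":0,"z":0,"ax":0,"ay":0,"az":0}]'
python3 -m handwheel '[{"x":0.15,"y":-0.07,"z":0,"ax":0,"ay":0,"az":0},{"x":0.15,"y":-0.07,"z":0,"ax":0,"ay":0,"az":0},{"x":0.15,"y":-0.07,"z":0,"ax":0,"ay":0,"az":0},{"x":0.15,"y":-0.07,"z":0,"ax":0,"ay":0,"az":0},{"x":0,"y":0,"z":0,"ax":0,"ay":0,"az":0},{"x":0,"y":0,"z":0,"ax":0,"ay":0,"az":0},{"x":0,"y":0,"z":0,"ax":0,"ay":0,"az":0},{"x":0,"y":0,"z":0,"ax":0,"ay":0,"az":0}]';python3 -c "
from st import *
show();save('wrist','pics/w4.png')"
```

```text
clock: 9.95
position: [529.5, -169.6, 173.2]
ee_rot: [0.346, 0.938, 0.0, 0.002]
contact_force: [-0.4, -0.8, -1.6]
gripper_width: -0.2
grasp_force: 0.0
clock: 10.75
position: [647.4, -224.7, 172.1]
ee_rot: [0.345, 0.938, -0.0, -0.0]
contact_force: [-0.8, 0.7, 0.1]
gripper_width: 0.1
grasp_force: 0.0
t 10.75 fix [71.6 31.4] z 172.1 yaw y 49.6 Ffix [-1.1 -0. ] 0.1
```

View pics/w4.png

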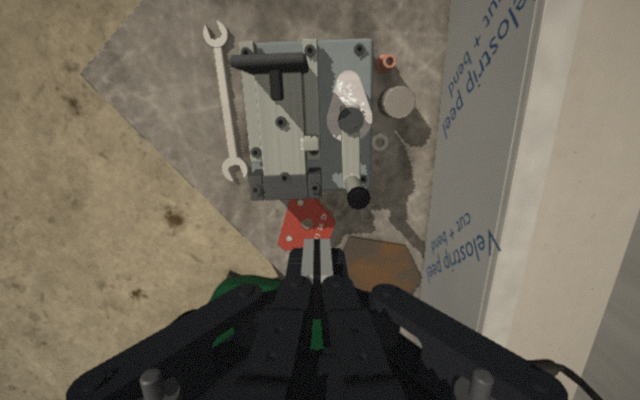

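The slide's nose is under the bridge and the lug at (309,143) is ahead of the pivot at (350,121). The handle still points forward, with the cap at (358,197). I'll check these numerically.

```bash
python3 -c "
from arc import *
p=arm.camera_params('wrist')
for n,u,v,z in [('lug',309,143,70),('lugrear',309,136,70),('lugfront',309,150,70),('pivot',350,121,75),('cap',358,197,128),('lobetip',347,71,70),('plateR',232,55,125),('plateL',307,55,125),('bridge rear L corner',321,168,72),('corner',371,39,40)]: print(n,F(at_z(p,u,v,z)).round(1))
arc([1.5],28)
arc(np.arange(1.5,-.31,-.1),21,px=W(q,(10+55*np.sin(1.5)+28*np.cos(1.5),60+55*np.cos(1.5)-28*np.sin(1.5),0))[:2])"
```

```text
lug [28.8 24.9]
lugrear [22.6 24.9]
lugfront [35.1 24.8]
pivot [ 9.3 60.6]
cap [60.9 62.5]
lobetip [-31.3  57.4]
plateR [-36.9 -23.7]
plateL [-36.6  25.7]
bridge rear L corner [51.3 35.6]
corner [-60.8  81.4]
[[-0.004, 0.032]]
end [ 646.7 -218.1]
[[0.021, 0.028], [0.024, 0.017], [0.022, 0.02], [0.02, 0.022], [0.018, 0.024], [0.015, 0.025], [0.013, 0.027], [0.01, 0.028], [0.007, 0.029], [0.004, 0.029], [0.001, 0.029], [-0.002, 0.029], [-0.005, 0.029], [-0.007, 0.028], [-0.01, 0.028], [-0.013, 0.026], [-0.016, 0.025], [-0.018, 0.023], [-0.02, 0.021]]
end [ 659.5 -120.6]
```

Plate travel is about 63 mm to a hard stop, which fits a start at about 6 mm. The lug is clear ahead of the lobe's path. Next I come down beside the post and sweep the handle back out.

```bash
python3 -m handwheel '[{"x":-0.03,"y":0.026,"z":0,"ax":0,"ay":0,"az":0},{"x":0,"y":0,"z":-0.19,"ax":0,"ay":0,"az":0},{"x":0,"y":0,"z":-0.19,"ax":0,"ay":0,"az":0},{"x":0,"y":0,"z":0,"ax":0,"ay":0,"az":0},{"x":0.02,"y":0.005,"z":0,"ax":0,"ay":0,"az":0},{"x":0.021,"y":0.028,"z":0,"ax":0,"ay":0,"az":0},{"x":0.024,"y":0.017,"z":0,"ax":0,"ay":0,"az":0.064},{"x":0.022,"y":0.02,"z":0,"ax":0,"ay":0,"az":0.064}]';python3 -c "
from st import *
show()"
python3 -m handwheel '[{"x":0.02,"y":0.022,"z":0,"ax":0,"ay":0,"az":0.064},{"x":0.018,"y":0.024,"z":0,"ax":0,"ay":0,"az":0.064},{"x":0.015,"y":0.025,"z":0,"ax":0,"ay":0,"az":0.064},{"x":0.013,"y":0.027,"z":0,"ax":0,"ay":0,"az":0.064},{"x":0,"y":0,"z":0,"ax":0,"ay":0,"az":0},{"x":0,"y":0,"z":0,"ax":0,"ay":0,"az":0},{"x":0,"y":0,"z":0,"ax":0,"ay":0,"az":0},{"x":0,"y":0,"z":0,"ax":0,"ay":0,"az":0}]' >/dev/null;python3 -c "
from st import *
show()"
```

```text
clock: 11.6
position: [660.1, -206.9, 99.1]
ee_rot: [0.247, 0.969, -0.001, 0.001]
contact_force: [-3.0, -5.3, 0.4]
gripper_width: 0.0
grasp_force: 3.3
t 11.6 fix [69.9 53.1] z 99.1 yaw y 61.4 Ffix [ 1.1 -6. ] 0.4
t 12.4 fix [68.  77.3] z 98.8 yaw y 84.1 Ffix [ 2.6 -4.2] 4.2
```

```bash
python3 -m handwheel '[{"x":0.01,"y":0.028,"z":0,"ax":0,"ay":0,"az":0.064},{"x":0.007,"y":0.029,"z":0,"ax":0,"ay":0,"az":0.064},{"x":0.004,"y":0.029,"z":0,"ax":0,"ay":0,"az":0.064},{"x":0.001,"y":0.029,"z":0,"ax":0,"ay":0,"az":0.064},{"x":-0.002,"y":0.029,"z":0,"ax":0,"ay":0,"az":0.064},{"x":-0.005,"y":0.029,"z":0,"ax":0,"ay":0,"az":0.064},{"x":-0.007,"y":0.028,"z":0,"ax":0,"ay":0,"az":0.064},{"x":-0.01,"y":0.028,"z":0,"ax":0,"ay":0,"az":0.064}]';python3 -c "
from st import *
show()"
python3 -m handwheel '[{"x":-0.013,"y":0.026,"z":0,"ax":0,"ay":0,"az":0.064},{"x":-0.01,"y":0.012,"z":0,"ax":0,"ay":0,"az":0},{"x":-0.01,"y":0.01,"z":0,"ax":0,"ay":0,"az":0},{"x":0,"y":0,"z":0,"ax":0,"ay":0,"az":0},{"x":0,"y":0,"z":0,"ax":0,"ay":0,"az":0},{"x":0,"y":0,"z":0,"ax":0,"ay":0,"az":0},{"x":0,"y":0,"z":0,"ax":0,"ay":0,"az":0},{"x":0,"y":0,"z":0,"ax":0,"ay":0,"az":0}]' >/dev/null;python3 -c "
from st import *
show()"
```

```text
clock: 13.2
position: [676.0, -141.2, 99.0]
ee_rot: [-0.345, 0.938, -0.003, 0.004]
contact_force: [3.2, -5.0, 1.6]
gripper_width: -0.0
grasp_force: 3.3
t 13.2 fix [ 39.7 113.7] z 99.0 yaw y 130.4 Ffix [ 5.7 -1.7] 1.6
t 14.0 fix [ 28.1 118. ] z 99.0 yaw y 136.0 Ffix [3.8 1.8] 2.2
```

```bash
python3 -m handwheel '[{"x":-0.008,"y":0.006,"z":0,"ax":0,"ay":0,"az":0},{"x":-0.008,"y":0.006,"z":0,"ax":0,"ay":0,"az":0},{"x":-0.008,"y":0.006,"z":0,"ax":0,"ay":0,"az":0},{"x":0,"y":0,"z":0,"ax":0,"ay":0,"az":0},{"x":0,"y":0,"z":0,"ax":0,"ay":0,"az":0},{"x":0,"y":0,"z":0,"ax":0,"ay":0,"az":0},{"x":0,"y":0,"z":0,"ax":0,"ay":0,"az":0},{"x":0,"y":0,"z":0,"ax":0,"ay":0,"az":0}]';python3 -c "
from st import *
show()"
```

```text
clock: 14.8
position: [666.7, -126.6, 99.1]
ee_rot: [-0.391, 0.921, -0.003, 0.006]
contact_force: [7.3, -2.5, 1.5]
gripper_width: 0.1
grasp_force: 3.4
t 14.8 fix [ 23.2 118.8] z 99.1 yaw y 136.0 Ffix [7.2 2.8] 1.5
```

```bash
python3 -m handwheel '[{"x":-0.008,"y":0.006,"z":0,"ax":0,"ay":0,"az":0},{"x":-0.008,"y":0.006,"z":0,"ax":0,"ay":0,"az":0},{"x":-0.008,"y":0.006,"z":0,"ax":0,"ay":0,"az":0},{"x":0,"y":0,"z":0,"ax":0,"ay":0,"az":0},{"x":0,"y":0,"z":0,"ax":0,"ay":0,"az":0},{"x":0,"y":0,"z":0,"ax":0,"ay":0,"az":0},{"x":0,"y":0,"z":0,"ax":0,"ay":0,"az":0},{"x":0,"y":0,"z":0,"ax":0,"ay":0,"az":0}]';python3 -c "
from st import *
show()"
```

```text
clock: 15.6
position: [666.4, -126.1, 99.4]
ee_rot: [-0.391, 0.92, -0.007, 0.01]
contact_force: [17.0, -12.7, -7.4]
gripper_width: 0.2
grasp_force: 10.5
t 15.6 fix [ 22.6 119. ] z 99.4 yaw y 136.0 Ffix [21.2  1.3] -7.4
```

It has hit the stop: 21 N with no more motion. Retracting and checking.

```bash
python3 -m handwheel '[{"x":0.07,"y":-0.058,"z":0,"ax":0,"ay":0,"az":0},{"x":0,"y":0,"z":0,"ax":0,"ay":0,"az":0},{"x":0,"y":0,"z":0.2,"ax":0,"ay":0,"az":0},{"x":0,"y":0,"z":0.2,"ax":0,"ay":0,"az":0},{"x":0,"y":0,"z":0.2,"ax":0,"ay":0,"az":0},{"x":0,"y":0,"z":0,"ax":0,"ay":0,"az":0},{"x":0,"y":0,"z":0,"ax":0,"ay":0,"az":0},{"x":0,"y":0,"z":0,"ax":0,"ay":0,"az":0}]';python3 -c "
from st import *
show();im=save('wrist','pics/w5.png');p=arm.camera_params('wrist')
print(proj(p,W(q,(10,60,72))),proj(p,W(q,(10,115,128))))"
```

```text
clock: 16.4
position: [669.1, -134.2, 214.6]
ee_rot: [-0.39, 0.921, 0.001, -0.001]
contact_force: [-0.2, -0.4, -1.3]
gripper_width: 0.1
grasp_force: 0.0
t 16.4 fix [ 29.9 114.6] z 214.6 yaw y 136.0 Ffix [ 0.1 -0.4] -1.3
[330.7775416  124.11974269] [337.14878829 192.22659333]
```

View pics/w5.png

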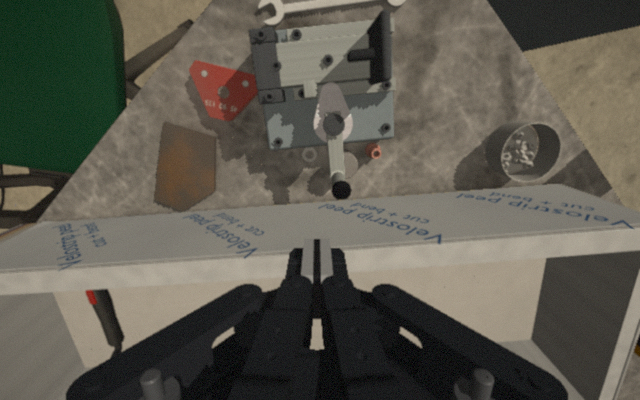

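The cap at (341,188) and pivot at (334,123) match the predicted picture for cam = 0. The lobe stands behind the lug, the plate is home, and the loose things are where they were. Handing in.

```bash
python3 -c "
from bench import arm
print(arm.job_done())"
```

```text
the job is handed in; nothing more can be done
None
```

I turned the cam to its low point, pushed the slide to its hard stop, and swung the handle back out to its stop. By the last picture the lobe stands behind the lug and the loose things look undisturbed. The job was handed in at about 16.5 s, and no verdict came back.

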